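# Put the mixed-up craft tapes back on their own stands

## Robot

A 7-joint arm with a two-finger parallel gripper is mounted at the origin on the work surface. World frame = base frame: x ahead of the robot, y to its left, z up, the work surface at z = 0. Lengths are in m, angles in rad, forces in N, time in s.
With the tool pointing down it reaches from about 0.35 to 0.9 m from the base axis. Payload 19.9 kg.
Tool frame: the origin (TCP) lies at the very end of the fingers, on their centre line; the grasp point (between the pads) lies manip.grip_depth behind it (manip.grip_depth is the distance from the TCP to the grasp point, in m); z points along the fingers, y is the direction in which the jaws open and shut (so a half turn about z gives the same grasp; the last joint's range is limited). The gripper opens to 85 mm and grips with 20 to 120 N. Pads are 22 mm wide; open, the fingers measure 114 mm over their backs; the gripper's body (76 mm by 85 mm) begins 54 mm behind the grasp point. The pads swing forward as they close: fully open they stand 13 mm farther back than shut.
Start: joints at [1.107, 0.417, -0.01, 1.614, 0.005, 1.111, -0.053], TCP at [0.256, -0.57, 0.231] pointing down, gripper open.
Joint ranges: [-2.81, 2.81], [-0.39, 2.02], [-1.27, 1.25], [0.06, 2.57], [-1.19, 4.33], [0.19, 2], [-2.82, 2.82]. Speed limits (rad/s): [1.89, 1.89, 2.39, 2.39, 3.01, 3.01, 3.01].

## Interface

Orientations are given as a unit quaternion [x, y, z, w].
In Python, from cell import manip, vision gives the robot as it stands. The module is installed in compiled form; this text tells all that it offers.
- The arm moves only by the tool drive_tool, never from a script. Its argument "moves" is one flat list of numbers, 7 for each row, row after row: the turn, a rotation vector about the tool's x, y, z in degrees, then the shift along the tool's x, y, z in cm, then the opening, from -1 (shut) to 1 (fully open), so that 0 is half open. In form: [wx, wy, wz, dx, dy, dz, grip, wx, wy, wz, dx, dy, dz, grip, ...]. A call has 1 to 5 rows; each row is the pose to reach, as a shift and turn from the pose measured when the call began, along the tool's axes at that moment; what a row does not reach only later rows make up. A row lasts 1/8 s, in which the tool goes at most 62.5 mm and 10.7 degrees, less where a joint would pass 70% of its speed; a pose out of reach is approached as far as the arm can. A call with a gripper value outside its range is refused whole. The fingers move at their own pace and stop on an object; the grip force is fixed at half the most. Time passes only in rows, so rows that repeat a pose let the fingers close. It gives the time, the measured TCP pose, the force and the opening at its end, in the units of the state.
- manip.sense(): the state, without advancing time (a new reading comes with each control period).
- vision.grab_frame(name): name is "scene" or "top" or "wrist"; returns the picture (480x640x3 uint8, red, green, blue); there is no depth.
- vision.get_calibration(name): a dict with "fovy" (degrees; the focal length in pixels is half the picture's height over the tangent of half this angle, whatever the lens; pixels are square), "cx", "cy" (the principal point, pixels), "R" (3x3) and "t" (3): a world point X has camera coordinates R X + t. Camera axes: x right, y down, z forward; pixel columns grow to the right and rows downward; lengths in m; the calibration is good to about 2 mm. A picture is of the moment at which its call begins: read the wrist's pose just before it. get_calibration takes no time and is no camera call; for the wrist camera it gives the pose at the moment of the call.
- manip.job_done(): hands the job in, once; it reports no verdict.
The state is a dict: "time_s": time; "joint_positions": joint angles; "qd": joint speeds; "joint_torque": joint torques, N m; "tool_pos": TCP position; "ee_rot": TCP orientation; "force": force on the tool from outside, world axes, zero at the start; "torque": the same for the moment, N m; "finger_gap": finger opening in m.
Only numpy, scipy, OpenCV 4.12 (cv2) and the standard library are available. Lean on these libraries where they do the work, as an engineer would, in place of code of your own. Each camera call takes 0.05 s, during which the arm holds its last target.

## Task

The four rolls of craft tape are on each other's stands. Swap them round until every roll lies flat on the stand of its own colour, over the post, parking a roll on the empty white stand to make room. Leave the little glass paint pot standing where it is.

Things in the scene. Friction and masses are not known exactly. Their poses are not given: they have to be found in the camera images.
- red_tape: Roll of red craft tape lying flat, a rigid ring with a cardboard-brown core: 58 mm outside diameter, 36 mm hole, 30 mm tall, about 60 g. Origin: centre of its underside, z up. At the start it sits round the post of a stand of another colour, its underside 8 mm above the table, up to 5 mm off-centre.
- yellow_tape: Roll of yellow craft tape lying flat, a rigid ring with a cardboard-brown core: 58 mm outside diameter, 36 mm hole, 30 mm tall, about 60 g. Origin: centre of its underside, z up. At the start it sits round the post of a stand of another colour, its underside 8 mm above the table, up to 5 mm off-centre.
- green_tape: Roll of green craft tape lying flat, a rigid ring with a cardboard-brown core: 58 mm outside diameter, 36 mm hole, 30 mm tall, about 60 g. Origin: centre of its underside, z up. At the start it sits round the post of a stand of another colour, its underside 8 mm above the table, up to 5 mm off-centre.
- blue_tape: Roll of blue craft tape lying flat, a rigid ring with a cardboard-brown core: 58 mm outside diameter, 36 mm hole, 30 mm tall, about 60 g. Origin: centre of its underside, z up. At the start it sits round the post of a stand of another colour, its underside 8 mm above the table, up to 5 mm off-centre.
- red_post: Tape stand, all red: a fixed square plate 88 x 88 mm, 8 mm thick, with an upright post in its middle, 12 mm in diameter with a tapered tip, its top 50 mm above the table. Origin: on the table under the post, z up. A roll drops loosely over the post (12 mm of play all round) and lies flat on the plate.
- yellow_post: Tape stand, all yellow: a fixed square plate 88 x 88 mm, 8 mm thick, with an upright post in its middle, 12 mm in diameter with a tapered tip, its top 50 mm above the table. Origin: on the table under the post, z up. A roll drops loosely over the post (12 mm of play all round) and lies flat on the plate.
- green_post: Tape stand, all green: a fixed square plate 88 x 88 mm, 8 mm thick, with an upright post in its middle, 12 mm in diameter with a tapered tip, its top 50 mm above the table. Origin: on the table under the post, z up. A roll drops loosely over the post (12 mm of play all round) and lies flat on the plate.
- blue_post: Tape stand, all blue: a fixed square plate 88 x 88 mm, 8 mm thick, with an upright post in its middle, 12 mm in diameter with a tapered tip, its top 50 mm above the table. Origin: on the table under the post, z up. A roll drops loosely over the post (12 mm of play all round) and lies flat on the plate.
- spare_post: Tape stand, all white (the spare, empty at the start): a fixed square plate 88 x 88 mm, 8 mm thick, with an upright post in its middle, 12 mm in diameter with a tapered tip, its top 50 mm above the table. Origin: on the table under the post, z up. A roll drops loosely over the post (12 mm of play all round) and lies flat on the plate.
- paint_pot: Small clear glass paint pot with an orange lid, 36 mm in diameter, 42 mm tall, standing loose on the table near the stands. Origin: centre of its underside. Not to be moved.
There are look-alikes about, which are no part of the job. Leave any black or purple look-alike of the yellow_tape alone.

How it is judged:
On the way:
1. a roll of tape has been parked on the white stand and let go (((horizontal distance between red_tape and spare_post below 0.015 m and height (world z) of red_tape between 0.003 and 0.014 m and angle between red_tape's own z axis and vertical below 0.1 rad and linear speed of red_tape below 0.03 m/s and contact force between the fingers and red_tape below 0.2 N) or (horizontal distance between yellow_tape and spare_post below 0.015 m and height (world z) of yellow_tape between 0.003 and 0.014 m and angle between yellow_tape's own z axis and vertical below 0.1 rad and linear speed of yellow_tape below 0.03 m/s and contact force between the fingers and yellow_tape below 0.2 N) or (horizontal distance between green_tape and spare_post below 0.015 m and height (world z) of green_tape between 0.003 and 0.014 m and angle between green_tape's own z axis and vertical below 0.1 rad and linear speed of green_tape below 0.03 m/s and contact force between the fingers and green_tape below 0.2 N) or (horizontal distance between blue_tape and spare_post below 0.015 m and height (world z) of blue_tape between 0.003 and 0.014 m and angle between blue_tape's own z axis and vertical below 0.1 rad and linear speed of blue_tape below 0.03 m/s and contact force between the fingers and blue_tape below 0.2 N))), for 0.2 s.
At the end, for the whole second after the job is handed in: Each of the four rolls lies flat on the plate of the stand of its own colour, its hole round the post (within 15 mm of the stand's centre, underside less than 14 mm above the table, tilted less than 0.1 rad), at rest and released (horizontal distance between red_tape and red_post below 0.015 m and height (world z) of red_tape between 0.003 and 0.014 m and angle between each of red_tape, yellow_tape, green_tape, blue_tape's own z axis and vertical below 0.1 rad and linear speed of each of red_tape, yellow_tape, green_tape, blue_tape below 0.03 m/s and contact force between the fingers and red_tape below 0.2 N and horizontal distance between yellow_tape and yellow_post below 0.015 m and height (world z) of yellow_tape between 0.003 and 0.014 m and contact force between the fingers and yellow_tape below 0.2 N and horizontal distance between green_tape and green_post below 0.015 m and height (world z) of green_tape between 0.003 and 0.014 m and contact force between the fingers and green_tape below 0.2 N and horizontal distance between blue_tape and blue_post below 0.015 m and height (world z) of blue_tape between 0.003 and 0.014 m and contact force between the fingers and blue_tape below 0.2 N); the robot touches nothing.
It fails at once if the glass paint pot is knocked over or pushed more than 30 mm (angle between paint_pot's own z axis and vertical above 0.4 rad or distance of paint_pot from where it was at the start of the episode above 0.03 m).
It also fails if it takes over 128 s, if anything falls off the work surface, if the arm or the gripper's body presses on something with over 40 N, if the wrist force passes 120 N, or if a joint passes its speed limit or range.

## Working session

There is one attempt and no reset: what is moved stays moved. The work goes in short steps, Python scripts to look and compute and a tool call to move; the robot and the scene stay as the last step left them, time stands still between calls to the robot, and variables do not carry over. Pictures are saved under pics/ and viewed, and the job is handed in when it is done.

Besides the shell and the picture viewer there is one more tool, called after "Request:" as name(argument=value, ...) on one line, values as JSON. drive_tool: Moves the arm, as the interface text tells. Its arguments: {"type":"object","properties":{"moves":{"type":"array","items":{"type":"number"}}},"required":["moves"]}

```bash
mkdir -p pics
python3 - <<'E'
from cell import manip, vision
import cv2
s=manip.sense(); print(s, manip.grip_depth)
for n in ("scene","top"):
    im=vision.grab_frame(n); cv2.imwrite(f"pics/{n}0.png",im[:,:,::-1]); print(n,vision.get_calibration(n))
E
```

```text
{'time_s': 0.0, 'joint_positions': array([ 1.1065307 ,  0.41796512, -0.01031782,  1.61421507,  0.00467649,
        1.11068646, -0.05303602]), 'qd': array([-4.96471538e-04,  2.20312162e-03, -9.54688919e-04,  1.98464521e-03,
       -3.51446897e-04, -5.68332333e-05, -1.23001660e-04]), 'joint_torque': array([ 2.23330615e-03, -8.64448428e+01,  6.80114608e-01, -4.34894800e+01,
        1.91169803e-02,  7.56100751e-03,  8.39948910e-08]), 'tool_pos': array([ 0.25628099, -0.56963854,  0.23064853]), 'ee_rot': array([ 9.77744099e-01,  2.09800112e-01, -1.63126738e-04, -6.03281632e-04]), 'force': array([ 0.15523401, -0.00475617, -0.41718645]), 'torque': array([ 0.03872718, -0.02420936, -0.01258982]), 'finger_gap': 0.08539735683979119} 0.0187
scene {'fovy': 51.08474503887991, 'cx': 314.8609597186943, 'cy': 242.93807323770596, 'R': array([[ 0.56946464,  0.82200548, -0.00412503],
       [ 0.68677483, -0.4785259 , -0.54713189],
       [-0.45171934,  0.3087393 , -0.83703625]]), 't': array([-0.26464926, -0.33544218,  1.08876517])}
top {'fovy': 46.23917986192665, 'cx': 315.77341516937287, 'cy': 244.43299602994955, 'R': array([[-0.02489469, -0.99956184,  0.01601183],
       [-0.99527133,  0.0232772 , -0.09430353],
       [ 0.09388949, -0.01828377, -0.99541472]]), 't': array([-0.00773821,  0.51173312,  1.05912155])}
```

View pics/scene0.png

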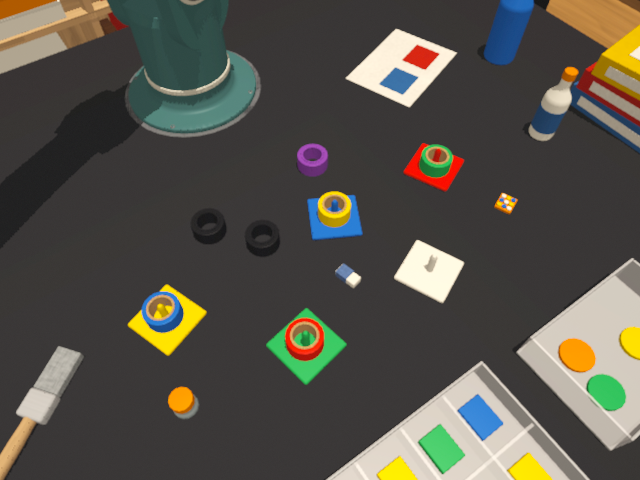

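View pics/top0.png

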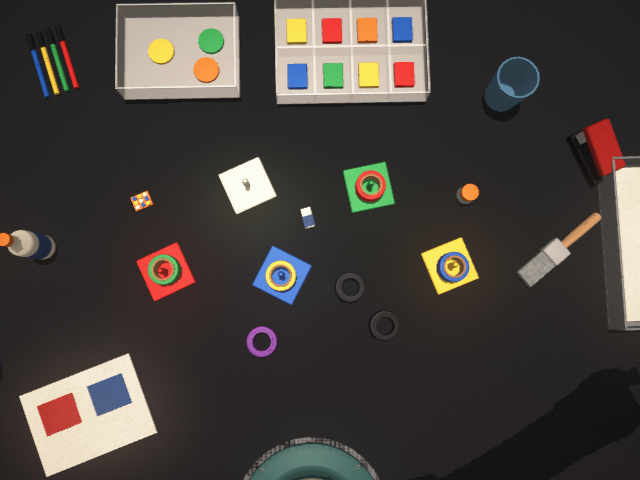

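```bash
cat > h.py <<'E'
import cv2, numpy as np
from cell import manip, vision
from scipy.spatial.transform import Rotation as Ro
def ray(c,px,z):
    f=240/np.tan(np.radians(c['fovy'])/2)
    R=np.array(c['R']);t=np.array(c['t'])
    d=R.T@np.array([(px[0]-c['cx'])/f,(px[1]-c['cy'])/f,1]); o=-R.T@t
    return o+d*(z-o[2])/d[2]
def mask(im,col):
    h=cv2.cvtColor(im,cv2.COLOR_RGB2HSV); H,S,V=[h[:,:,i].astype(int) for i in range(3)]
    sat=(S>120)&(V>60)
    m={'red':sat&((H<6)|(H>174))&(S>190),'yellow':sat&(H>21)&(H<34),'green':sat&(H>50)&(H<85),'blue':sat&(H>100)&(H<125),'white':(S<60)&(V>140)}[col]
    return m.astype(np.uint8)*255
def blobs(im,col,roi=None,amin=60):
    m=mask(im,col)
    if roi: 
        k=np.zeros_like(m);x0,y0,x1,y1=roi;k[y0:y1,x0:x1]=1;m=m*k
    cs,_=cv2.findContours(m,cv2.RETR_EXTERNAL,cv2.CHAIN_APPROX_NONE)
    return [c for c in cs if cv2.contourArea(c)>amin]
E
python3 - <<'E'
from h import *
for n in("top","scene"):
    im=cv2.imread(f'pics/{n}0.png')[:,:,::-1].copy(); c=vision.get_calibration(n)
    roi=(120,140,500,310) if n=="top" else (120,130,480,390)
    for col in('red','yellow','green','blue','white'):
        for b in blobs(im,col,roi):
            r=cv2.minAreaRect(b); (ex,ey),er=cv2.minEnclosingCircle(b)
            a=cv2.contourArea(b)
            if er>21:   # plate
                p=cv2.boxPoints(r); w=[ray(c,q,.008)[:2] for q in p]
                print(n,col,'plate',np.round(r[0],1),np.round(np.mean(w,0),4),'sides',[round(float(np.linalg.norm(w[i]-w[(i+1)%4]))*1000,1) for i in range(4)],
                 'yaw',round(float(np.degrees(np.arctan2(*(w[1]-w[0])[::-1])))%90,1))
            else:
                e=cv2.fitEllipse(b); print(n,col,'roll/other a',a,'ell',np.round(e[0],1),np.round(e[1],1),np.round(ray(c,e[0],.038),4),np.round(ray(c,e[0],.023),4))
E
```

```text
top red roll/other a 77.5 ell [163.5 269.4] [10.5 14.6] [0.4695 0.2686 0.038 ] [0.4703 0.2724 0.023 ]
top red plate [165.4 271.4] [0.4674 0.2724] sides [88.8, 87.6, 88.2, 87.3] yaw 24.1
top yellow roll/other a 653.0 ell [280.2 275.2] [28.7 29. ] [0.4533 0.0488 0.038 ] [0.4539 0.0495 0.023 ]
top yellow plate [450.  265.4] [ 0.4657 -0.2821] sides [87.6, 86.9, 87.1, 86.5] yaw 20.9
top green roll/other a 681.0 ell [163.8 269.2] [28.8 30.4] [0.4699 0.2679 0.038 ] [0.4707 0.2717 0.023 ]
top green plate [368.3 186.8] [ 0.6251 -0.1272] sides [88.9, 87.8, 88.3, 87.5] yaw 11.0
top blue roll/other a 643.5 ell [453.5 266.2] [28.4 29. ] [ 0.4623 -0.2808  0.038 ] [ 0.4631 -0.2848  0.023 ]
top blue plate [281.5 275. ] [0.455  0.0477] sides [87.7, 89.1, 87.5, 88.5] yaw 62.5
top white roll/other a 70.0 ell [305.9 211.4] [ 8.6 11.4] [ 0.574  -0.0025  0.038 ] [ 0.5763 -0.0025  0.023 ]
top white plate [247.  184.9] [0.6341 0.1122] sides [88.5, 88.0, 88.0, 87.6] yaw 23.9
scene red roll/other a 1193.0 ell [304.3 339. ] [37.1 41. ] [ 0.6298 -0.133   0.038 ] [ 0.6245 -0.1298  0.023 ]
scene red plate [433.2 
[... 361 characters left out ...]
0.0489 0.023 ]
scene green plate [305.8 344.3] [ 0.6262 -0.1286] sides [93.0, 93.0, 88.5, 88.4] yaw 13.5
scene green roll/other a 794.5 ell [435.6 160.2] [30.3 33.6] [0.4787 0.2598 0.038 ] [0.4701 0.2715 0.023 ]
scene blue roll/other a 1219.0 ell [161.9 311.2] [38.4 40.7] [ 0.4705 -0.2841  0.038 ] [ 0.4618 -0.2843  0.023 ]
scene blue plate [334.4 216.9] [0.4585 0.0465] sides [95.8, 92.2, 90.6, 91.4] yaw 61.7
scene white plate [461.5 375.5] [0.7965 0.0301] sides [51.7, 40.7, 50.2, 40.5] yaw 55.2
scene white roll/other a 136.0 ell [352.9 279.1] [12.6 14.5] [ 0.5908 -0.0148  0.038 ] [ 0.5847 -0.009   0.023 ]
scene white plate [428.6 269.8] [0.6347 0.1106] sides [93.8, 94.2, 90.4, 89.2] yaw 27.0
```

```bash
cat >> h.py <<'E'
def go(x,y,z,yaw=0):
    s=manip.sense(); R=Ro.from_quat(s['ee_rot']); p=np.array(s['tool_pos'])
    T=Ro.from_euler('z',yaw,degrees=True)*Ro.from_quat([1,0,0,0])
    d=R.inv().apply(np.array([x,y,z])-p)*100; w=np.degrees((R.inv()*T).as_rotvec())
    print('t',round(s['time_s'],2),'tcp',np.round(p,4),'F',np.round(s['force'],1),'gap',round(s['finger_gap'],4),'J',np.round(s['joint_positions'],2))
    print('turn',np.round(w,1),'shift cm',np.round(d,2))
E
python3 -c "
from h import *
go(.4625,-.282,.10)
im=vision.grab_frame('wrist'); cv2.imwrite('pics/w0.png',im[:,:,::-1])"
```

```text
t 0.1 tcp [ 0.2563 -0.5697  0.2307] F [-0.2  0.6 -0.2] gap 0.0855 J [ 1.11  0.42 -0.01  1.61  0.    1.11 -0.05]
turn [-0.1  0.  24.2] shift cm [ 30.61 -17.76  13.09]
```

Request:
drive_tool(moves=[0,0,8,10,-6,4,1,0,0,16,20,-12,8,1,0,0,24.2,30.65,-17.8,13,1,0,0,24.2,30.65,-17.8,13,1,0,0,24.2,30.65,-17.8,13,1])

```text
time_s: 0.78
tool_pos: [0.4277, -0.3293, 0.1235]
ee_rot: [1.0, 0.0, -0.0, -0.0]
force: [0.7, -0.9, -0.5]
finger_gap: 0.0855
```

Request:
drive_tool(moves=[0,0,0,3.5,-4.7,2.3,1,0,0,0,3.5,-4.7,2.3,1,0,0,0,3.5,-4.7,2.3,1])

```text
time_s: 1.15
tool_pos: [0.4625, -0.2823, 0.1004]
ee_rot: [1.0, 0.0, -0.0, -0.0]
force: [-0.0, -0.3, 0.9]
finger_gap: 0.0854
```

```bash
python3 -c "
from h import *
go(.4625,-.282,.016)
c=vision.get_calibration('wrist')
im=vision.grab_frame('wrist'); cv2.imwrite('pics/w1.png',im[:,:,::-1])
print(c)
for b in blobs(im,'blue',amin=300):
    e=cv2.fitEllipse(b); print(e, ray(c,e[0],.038))
"
```

```text
t 1.15 tcp [ 0.4625 -0.2823  0.1004] F [-0.  -0.3  0.9] gap 0.0854 J [ 0.54  0.44 -0.06  1.93  0.03  0.78 -1.11]
turn [-0.  0.  0.] shift cm [ 0.   -0.02  8.44]
{'fovy': 69.08653790906727, 'cx': 322.65229696375684, 'cy': 239.79258245196633, 'R': array([[ 8.48012128e-04, -9.99999383e-01, -7.17675427e-04],
       [-9.52881392e-01, -1.02575627e-03,  3.03341392e-01],
       [-3.03341941e-01,  4.26622382e-04, -9.52881674e-01]]), 't': array([-0.282711  ,  0.44091585,  0.39504498])}
((335.48358154296875, 278.51861572265625), (32.89744186401367, 59.353912353515625), 69.00025177001953) [ 0.44919692 -0.29054463  0.038     ]
```

View pics/w1.png

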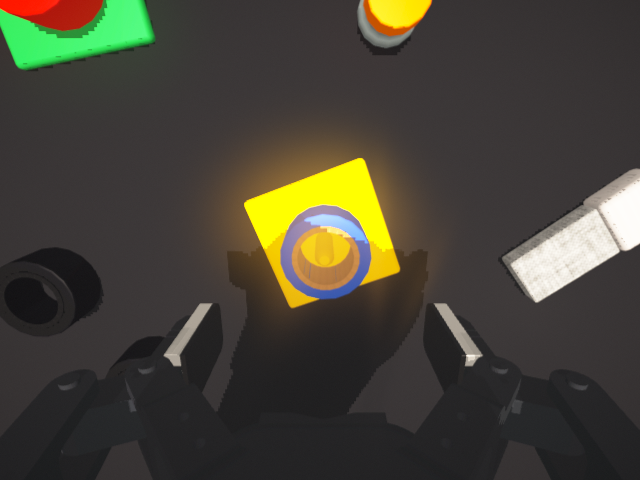

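```bash
python3 -c "
from h import *
c=vision.get_calibration('wrist')
print(ray(c,(326,251),.038),ray(c,(326,251),.03))
print([ray(c,q,.008) for q in ((362,158),(245,205),(400,270),(292,307))])
"
```

```text
[ 0.46743821 -0.28524032  0.038     ] [ 0.46460875 -0.28531806  0.03      ]
[array([ 0.52165717, -0.30905187,  0.008     ]), array([ 0.4902577 , -0.22996552,  0.008     ]), array([ 0.44216758, -0.33934088,  0.008     ]), array([ 0.41214175, -0.26004109,  0.008     ])]
```

Request:
drive_tool(moves=[0,0,0,0,0,4,1,0,0,0,0,0,7,1,0,0,0,0,0,8.4,1,0,0,0,0,0,8.4,1])

```text
time_s: 1.7
tool_pos: [0.4617, -0.2837, 0.0165]
ee_rot: [1.0, -0.001, -0.001, -0.0]
force: [0.2, -0.7, 0.2]
finger_gap: 0.0853
```

Request:
drive_tool(moves=[0,0,0,0.3,0.1,0.3,1,0,0,0,0.3,0.1,0.3,-1,0,0,0,0.3,0.1,0.3,-1,0,0,0,0.3,0.1,0.3,-1,0,0,0,0.3,0.1,0.3,-1])

```text
time_s: 2.33
tool_pos: [0.4651, -0.2849, 0.0147]
ee_rot: [1.0, -0.001, -0.0, 0.0]
force: [-3.5, 2.2, 16.7]
finger_gap: 0.056
```

```bash
python3 -c "
from h import *
go(.634,.112,.09)
im=vision.grab_frame('wrist'); cv2.imwrite('pics/w2.png',im[:,:,::-1])
"
```

```text
t 2.33 tcp [ 0.4651 -0.2849  0.0147] F [-3.5  2.2 16.7] gap 0.056 J [ 0.53  0.58 -0.05  1.95  0.05  0.61 -1.12]
turn [ 0.   0.  -0.1] shift cm [ 16.83 -39.71  -7.54]
```

View pics/w2.png

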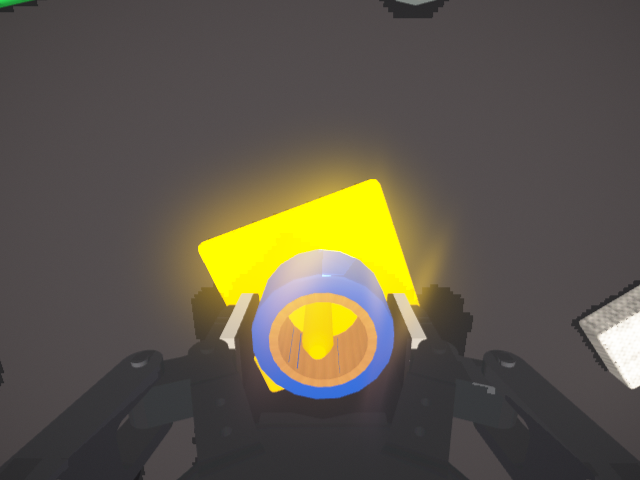

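Request:
drive_tool(moves=[0,0,0,0,0,-3,-1,0,0,0,0,0,-7.5,-1,0,0,0,0,0,-7.5,-1])

```text
time_s: 2.75
tool_pos: [0.4667, -0.2858, 0.093]
ee_rot: [1.0, -0.001, 0.002, 0.001]
force: [-0.1, -0.2, -0.8]
finger_gap: 0.0557
```

```bash
python3 -c "
from h import *
go(.634,.112,.09)
im=vision.grab_frame('wrist'); cv2.imwrite('pics/w3.png',im[:,:,::-1])
im=vision.grab_frame('scene'); cv2.imwrite('pics/s3.png',im[:,:,::-1])
"
```

```text
t 2.75 tcp [ 0.4667 -0.2858  0.093 ] F [-0.1 -0.2 -0.8] gap 0.0557 J [ 0.54  0.45 -0.06  1.92  0.04  0.76 -1.11]
turn [ 0.2 -0.3 -0.1] shift cm [ 16.67 -39.81   0.26]
```

View pics/w3.png

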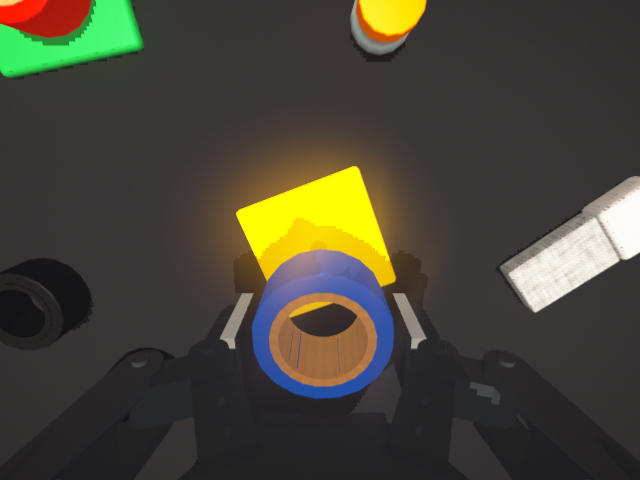

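View pics/s3.png

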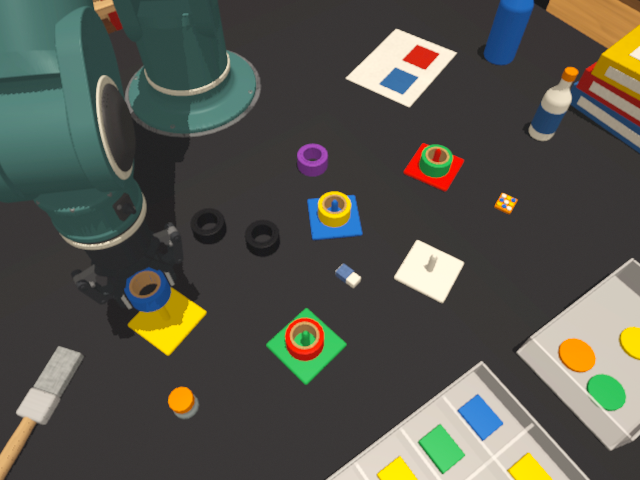

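```bash
python3 -c "
from h import *
c=vision.get_calibration('wrist')
for p in ((323,342),(323,331)): print(ray(c,p,.0933+.0233))
"
```

```text
[ 0.46490947 -0.28511817  0.1166    ]
[ 0.46973622 -0.28512317  0.1166    ]
```

Request:
drive_tool(moves=[0.2,-0.3,0,2.4,-5.7,0,-1,0.2,-0.3,0,4.8,-11.4,0,-1,0.2,-0.3,0,7.2,-17.1,0,-1,0.2,-0.3,0,9.6,-22.8,0,-1,0.2,-0.3,0,12,-28.5,0,-1])

```text
time_s: 3.48
tool_pos: [0.5855, 0.0018, 0.0888]
ee_rot: [1.0, -0.001, -0.003, -0.001]
force: [1.0, -0.8, -1.0]
finger_gap: 0.056
```

Request:
drive_tool(moves=[0,0,0,2.5,-5.7,0,-1,0,0,0,4.85,-11,0,-1,0,0,0,4.85,-11,0,-1,0,0,0,4.85,-11,0,-1])

```text
time_s: 3.98
tool_pos: [0.6335, 0.1112, 0.0874]
ee_rot: [1.0, -0.001, -0.004, -0.001]
force: [-0.5, -0.8, -0.4]
finger_gap: 0.0559
```

```bash
python3 -c "
from h import *
go(.634,.112,.02)
im=vision.grab_frame('wrist'); cv2.imwrite('pics/w4.png',im[:,:,::-1])
c=vision.get_calibration('wrist')
for b in blobs(im,'white',amin=1000):
    r=cv2.minAreaRect(b); print(r,ray(c,r[0],.008))
"
```

```text
t 3.98 tcp [0.6335 0.1112 0.0874] F [-0.5 -0.8 -0.4] gap 0.0559 J [-0.13  0.61 -0.12  1.66  0.09  0.88 -1.86]
turn [-0.1  0.5 -0.1] shift cm [ 0.11 -0.06  6.74]
((317.40948486328125, 234.33782958984375), (135.75982666015625, 145.364501953125), 73.83549499511719) [0.64390255 0.11397657 0.008     ]
```

View pics/w4.png

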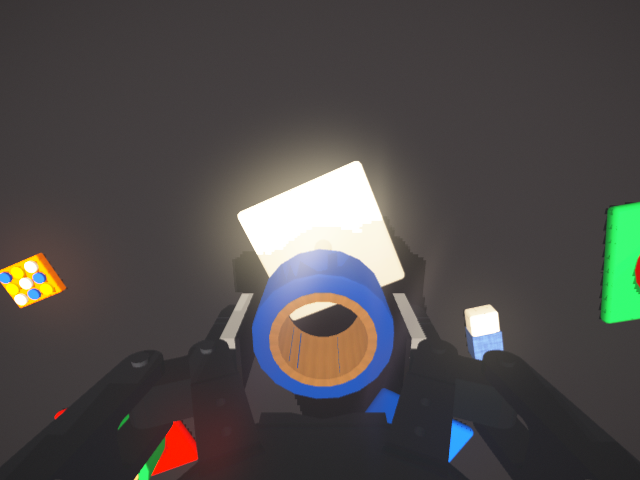

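Request:
drive_tool(moves=[0,0.5,0,0.1,-0.1,3,-1,0,0.5,0,0.1,-0.1,6,-1,0,0.5,0,0.1,-0.1,7.1,-1,0,0.5,0,0.1,-0.1,7.1,-1])

```text
time_s: 4.53
tool_pos: [0.6339, 0.1106, 0.0166]
ee_rot: [1.0, -0.002, 0.0, -0.001]
force: [-0.5, -0.2, -0.6]
finger_gap: 0.056
```

Request:
drive_tool(moves=[0,0,0,0,0,0,1,0,0,0,0,0,0,1,0,0,0,0,0,-0.2,1,0,0,0,0,0,-4,1,0,0,0,0,0,-7,1])

```text
time_s: 5.15
tool_pos: [0.634, 0.1105, 0.0881]
ee_rot: [1.0, -0.002, 0.0, -0.001]
force: [0.7, -0.9, -1.6]
finger_gap: 0.0853
```

```bash
python3 -c "
from h import *
go(.4535,.049,.09)
for n in ('wrist','top'):
  im=vision.grab_frame(n); cv2.imwrite('pics/%s5.png'%n,im[:,:,::-1])
"
```

```text
t 5.15 tcp [0.634  0.1105 0.0881] F [ 0.7 -0.9 -1.6] gap 0.0853 J [-0.13  0.61 -0.12  1.67  0.09  0.87 -1.86]
turn [-0.1 -0.  -0.2] shift cm [-18.03   6.22  -0.21]
```

View pics/wrist5.png

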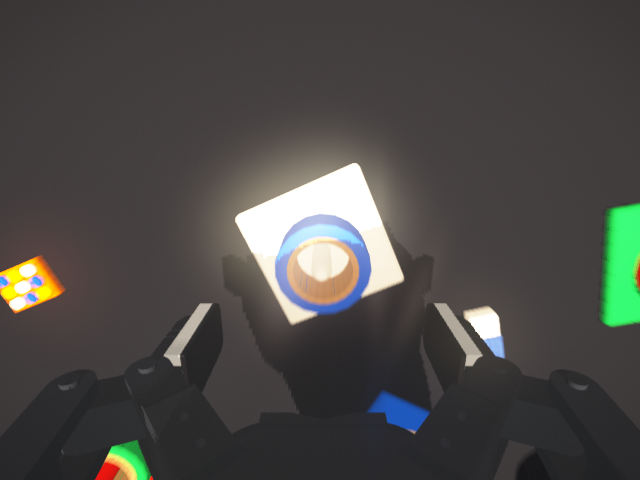

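Request:
drive_tool(moves=[0,0,0,-6,2.1,-0.2,1,0,0,0,-12,4.2,-0.2,1,0,0,0,-18,6.2,-0.2,1,0,0,0,-18,6.2,-0.2,1,0,0,0,-18,6.2,-0.2,1])

```text
time_s: 5.88
tool_pos: [0.4562, 0.0497, 0.0916]
ee_rot: [1.0, -0.002, 0.003, -0.001]
force: [-0.2, 0.3, -0.6]
finger_gap: 0.0855
```

```bash
python3 -c "
from h import *
go(.4535,.049,.017)
im=vision.grab_frame('wrist'); cv2.imwrite('pics/w6.png',im[:,:,::-1])
"
```

```text
t 5.88 tcp [0.4562 0.0497 0.0916] F [-0.2  0.3 -0.6] gap 0.0855 J [-0.06  0.33 -0.14  2.13  0.07  0.68 -1.81]
turn [-0.1 -0.4 -0.2] shift cm [-0.32  0.09  7.46]
```

View pics/w6.png

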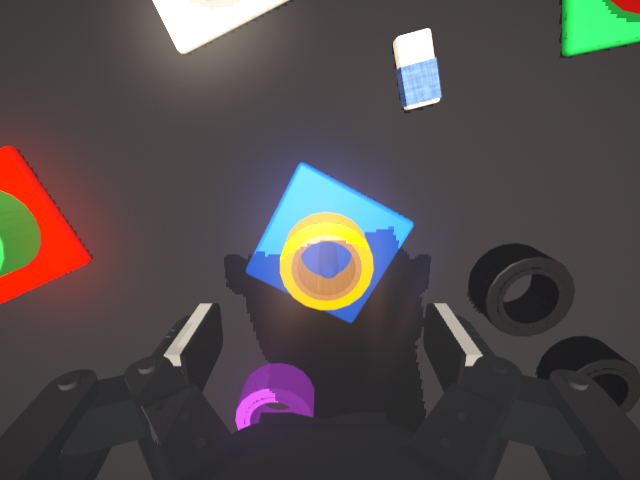

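Request:
drive_tool(moves=[0,-0.4,0,-0.2,0.1,4,1,0,-0.4,0,-0.2,0.1,7.4,1,0,-0.4,0,-0.2,0.1,7.4,1,0,-0.4,0,-0.2,0.1,7.4,-1,0,-0.4,0,-0.2,0.1,7.4,-1])

```text
time_s: 6.55
tool_pos: [0.4562, 0.0494, 0.019]
ee_rot: [1.0, -0.002, 0.001, -0.001]
force: [-9.0, 0.6, 28.0]
finger_gap: 0.0553
```

Request:
drive_tool(moves=[0,0,0,0,0,0,-1,0,0,0,0,0,0,-1,0,0,0,0,0,-3,-1,0,0,0,0,0,-7,-1,0,0,0,0,0,-7,-1])

```text
time_s: 7.18
tool_pos: [0.4577, 0.0493, 0.0916]
ee_rot: [1.0, -0.002, 0.003, -0.002]
force: [-0.7, 0.2, -0.7]
finger_gap: 0.0549
```

```bash
python3 -c "
from h import *
go(.4665,-.2835,.09)
im=vision.grab_frame('wrist'); cv2.imwrite('pics/w7.png',im[:,:,::-1])
"
```

```text
t 7.17 tcp [0.4577 0.0493 0.0916] F [-0.7  0.2 -0.7] gap 0.0549 J [-0.05  0.33 -0.14  2.13  0.07  0.68 -1.81]
turn [-0.2 -0.4 -0.2] shift cm [ 1.   33.28  0.05]
```

View pics/w7.png

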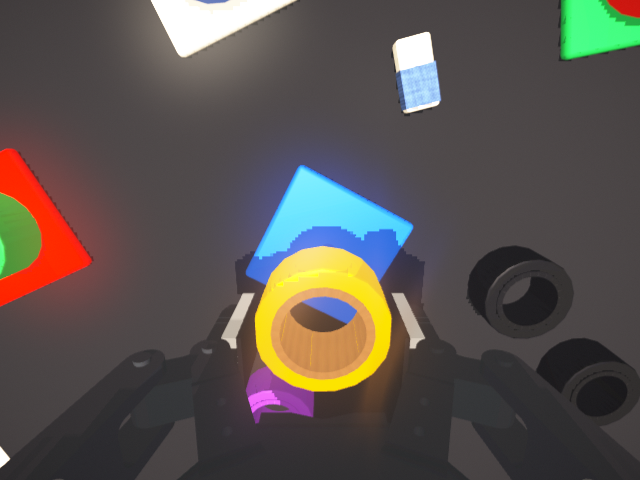

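Request:
drive_tool(moves=[0,-0.4,0,0.2,6,0,-1,0,-0.4,0,0.4,12,0,-1,0,-0.4,0,0.6,18,0,-1,0,-0.4,0,0.8,24,0,-1,0,-0.4,0,0.8,29,0,-1])

```text
time_s: 7.85
tool_pos: [0.4631, -0.2431, 0.0883]
ee_rot: [1.0, -0.002, -0.002, -0.002]
force: [0.3, 0.8, -0.1]
finger_gap: 0.0551
```

```bash
python3 -c "
from h import *
go(.4655,-.2835,.09)
"
```

```text
t 7.85 tcp [ 0.4631 -0.2431  0.0883] F [ 0.3  0.8 -0.1] gap 0.0551 J [ 0.46  0.43 -0.04  1.98  0.02  0.74 -1.17]
turn [-0.2  0.2 -0.3] shift cm [ 0.26  4.04 -0.19]
```

Request:
drive_tool(moves=[0,0.2,0,0.2,4,0,-1,0,0.2,0,0.2,4,0,-1,0,0.2,0,0.2,4,0,-1,0,0.2,0,0.2,4,3.5,-1])

```text
time_s: 8.35
tool_pos: [0.4663, -0.2825, 0.0541]
ee_rot: [1.0, -0.001, 0.002, -0.001]
force: [0.6, -0.1, -0.9]
finger_gap: 0.0554
```

```bash
python3 -c "
from h import *
go(.4655,-.2835,.021)
im=vision.grab_frame('wrist'); cv2.imwrite('pics/w8.png',im[:,:,::-1])
"
```

```text
t 8.35 tcp [ 0.4663 -0.2825  0.0541] F [ 0.6 -0.1 -0.9] gap 0.0554 J [ 0.51  0.51 -0.03  1.94  0.02  0.68 -1.1 ]
turn [-0.1 -0.2 -0.2] shift cm [-0.09  0.11  3.31]
```

View pics/w8.png

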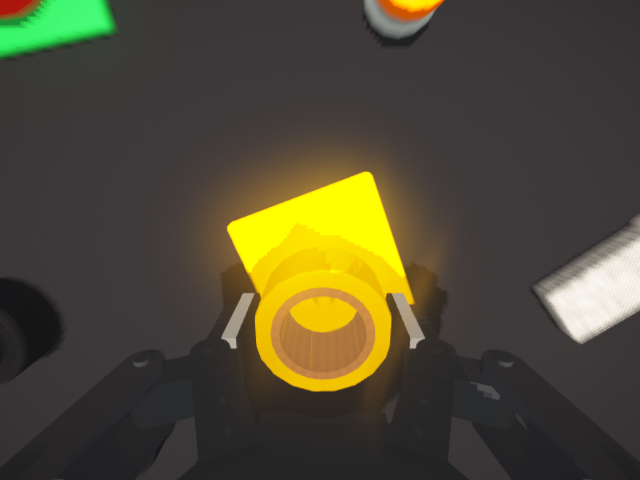

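Request:
drive_tool(moves=[0,0,0,-0.1,0.1,2,-1,0,0,0,-0.1,0.1,3.3,-1,0,0,0,-0.1,0.1,3.4,-1,0,0,0,-0.1,0.1,3.4,1,0,0,0,-0.1,0.1,3.4,1])

```text
time_s: 9.02
tool_pos: [0.4627, -0.2814, 0.0153]
ee_rot: [1.0, -0.001, -0.001, -0.003]
force: [-0.1, -0.2, -0.2]
finger_gap: 0.0852
```

Request:
drive_tool(moves=[0,0,0,0,0,0,1,0,0,0,0,0,-3,1,0,0,0,0,0,-7,1,0,0,0,0,0,-7,1])

```text
time_s: 9.52
tool_pos: [0.4642, -0.2826, 0.0879]
ee_rot: [1.0, -0.001, 0.001, -0.001]
force: [1.1, -0.2, -1.1]
finger_gap: 0.0852
```

```bash
python3 -c "
from h import *
go(.634,.1115,.09)
im=vision.grab_frame('wrist'); cv2.imwrite('pics/w9.png',im[:,:,::-1])
"
```

```text
t 9.53 tcp [ 0.4642 -0.2826  0.0879] F [ 1.1 -0.2 -1.1] gap 0.0852 J [ 0.52  0.46 -0.03  1.93  0.02  0.75 -1.1 ]
turn [-0.2 -0.1 -0.1] shift cm [ 16.89 -39.45  -0.07]
```

View pics/w9.png

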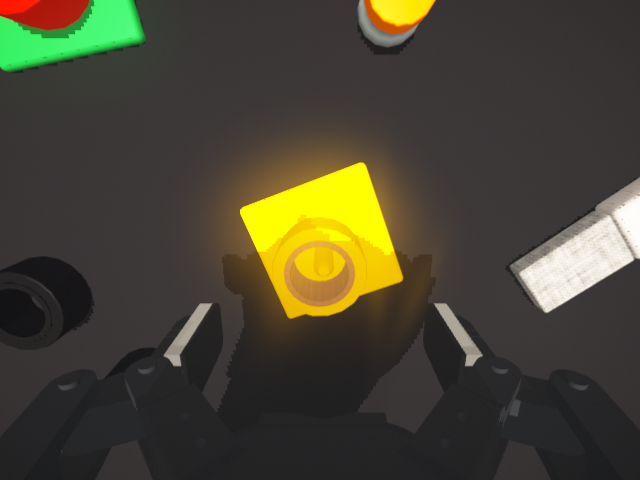

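```bash
python3 -c "
from h import *
c=vision.get_calibration('wrist')
print(ray(c,(320,273),.038), np.mean([ray(c,q,.008) for q in ((364,163),(241,211),(403,278),(289,318))],0), ray(c,(323,250),.05))
"
```

```text
[ 0.45987002 -0.28041557  0.038     ] [ 0.46675459 -0.28285577  0.008     ] [ 0.47848339 -0.28226251  0.05      ]
```

Request:
drive_tool(moves=[0,0,0,2.5,-5.7,0,1,0,0,0,5,-11.4,0,1,0,0,0,7.5,-17.1,0,1,0,0,0,10,-22.8,0,1,0,0,0,12.5,-28.5,0,1])

```text
time_s: 10.2
tool_pos: [0.5891, 0.0045, 0.0865]
ee_rot: [1.0, -0.001, -0.001, -0.002]
force: [2.1, -0.4, -0.1]
finger_gap: 0.0854
```

```bash
python3 -c "
from h import *
go(.634,.1115,.09)
"
```

```text
t 10.2 tcp [0.5891 0.0045 0.0865] F [ 2.1 -0.4 -0.1] gap 0.0854 J [ 0.01  0.53 -0.08  1.81  0.05  0.8  -1.68]
turn [-0.2  0.1 -0.1] shift cm [  4.46 -10.72  -0.32]
```

Request:
drive_tool(moves=[0,0,0,2.4,-5.7,-0.3,1,0,0,0,4.5,-10.7,-0.3,1,0,0,0,4.5,-10.7,-0.3,1,0,0,0,4.5,-10.7,-0.3,1,0,0,0,4.5,-10.7,3,1])

```text
time_s: 10.82
tool_pos: [0.6356, 0.1101, 0.058]
ee_rot: [1.0, -0.002, 0.001, -0.002]
force: [1.2, 0.4, -0.2]
finger_gap: 0.085
```

```bash
python3 -c "
from h import *
go(.634,.1115,.019)
im=vision.grab_frame('wrist'); cv2.imwrite('pics/w10.png',im[:,:,::-1])
"
```

```text
t 10.82 tcp [0.6356 0.1101 0.058 ] F [ 1.2  0.4 -0.2] gap 0.085 J [-0.15  0.65 -0.09  1.68  0.07  0.81 -1.85]
turn [-0.2 -0.1 -0.2] shift cm [-0.16 -0.12  3.9 ]
```

View pics/w10.png

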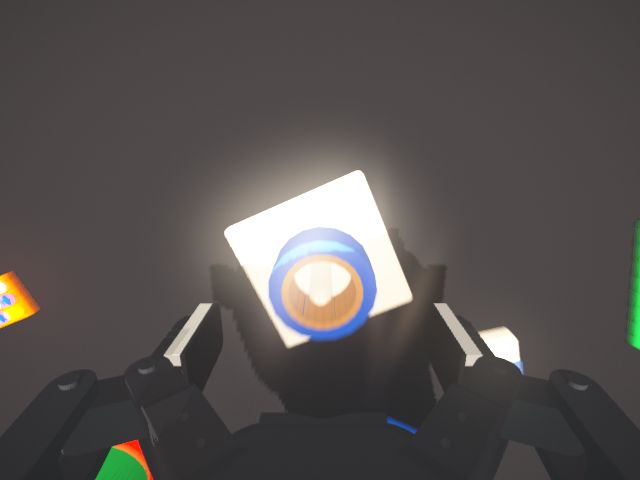

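Request:
drive_tool(moves=[0,0,0,-0.2,0,3,1,0,0,0,-0.2,0,3.9,1,0,0,0,-0.2,0,3.9,1,0,0,0,-0.2,0,3.9,-1,0,0,0,-0.2,0,3.9,-1])

```text
time_s: 11.5
tool_pos: [0.6311, 0.1096, 0.0151]
ee_rot: [1.0, -0.002, -0.002, -0.001]
force: [-6.8, -2.0, 16.5]
finger_gap: 0.0561
```

Request:
drive_tool(moves=[0,0,0,0,0,0,-1,0,0,0,0,0,0,-1,0,0,0,0,0,-3,-1,0,0,0,0,0,-7,-1,0,0,0,0,0,-7,-1])

```text
time_s: 12.12
tool_pos: [0.633, 0.1098, 0.0882]
ee_rot: [1.0, -0.002, 0.001, -0.002]
force: [0.1, 0.1, -1.2]
finger_gap: 0.0558
```

```bash
python3 -c "
from h import *
go(.456,.048,.09)
im=vision.grab_frame('wrist'); cv2.imwrite('pics/w11.png',im[:,:,::-1])
"
```

```text
t 12.12 tcp [0.633  0.1098 0.0882] F [ 0.1  0.1 -1.2] gap 0.0558 J [-0.15  0.61 -0.09  1.67  0.06  0.86 -1.84]
turn [-0.2 -0.1 -0.2] shift cm [-17.68   6.25  -0.22]
```

View pics/w11.png

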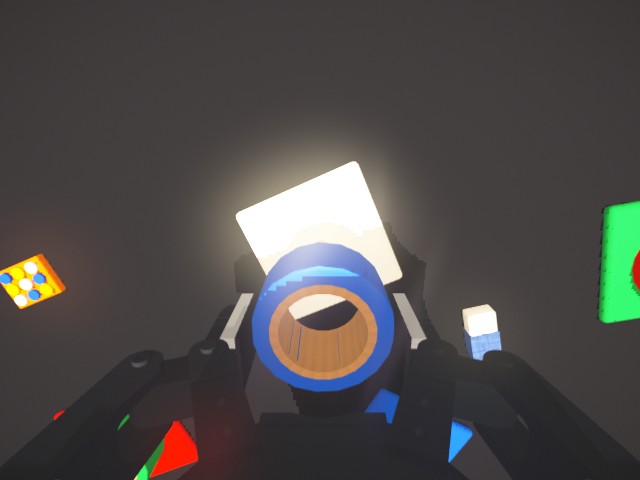

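Request:
drive_tool(moves=[0,0,0,-6,2.1,-0.2,-1,0,0,0,-12,4.2,-0.2,-1,0,0,0,-18,6.3,-0.2,-1,0,0,0,-18,6.3,-0.2,-1,0,0,0,-18,6.3,-0.2,-1])

```text
time_s: 12.8
tool_pos: [0.452, 0.0473, 0.0883]
ee_rot: [1.0, -0.002, -0.001, -0.002]
force: [0.6, 0.2, -0.7]
finger_gap: 0.0555
```

```bash
python3 -c "
from h import *
go(.453,.048,.017)
im=vision.grab_frame('wrist'); cv2.imwrite('pics/w12.png',im[:,:,::-1])
"
```

```text
t 12.8 tcp [0.452  0.0473 0.0883] F [ 0.6  0.2 -0.7] gap 0.0555 J [-0.08  0.33 -0.11  2.14  0.05  0.67 -1.79]
turn [-0.2  0.1 -0.3] shift cm [ 0.11 -0.04  7.13]
```

View pics/w12.png

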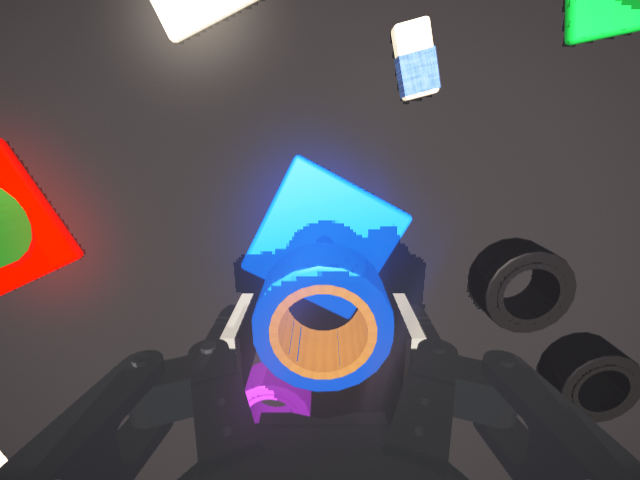

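Request:
drive_tool(moves=[0,0,0,0.1,0,3,-1,0,0,0,0.1,0,6,-1,0,0,0,0.1,0,7.2,-1,0,0,0,0.1,0,7.2,-1,0,0,0,0.1,0,7.2,1])

```text
time_s: 13.48
tool_pos: [0.454, 0.048, 0.0166]
ee_rot: [1.0, -0.002, -0.0, -0.002]
force: [-0.5, 0.1, 0.3]
finger_gap: 0.0725
```

Request:
drive_tool(moves=[0,0,0,0,0,0,1,0,0,0,0,0,0,1,0,0,0,0,0,-3,1,0,0,0,0,0,-7,1,0,0,0,0,0,-7,1])

```text
time_s: 14.1
tool_pos: [0.4556, 0.0479, 0.0891]
ee_rot: [1.0, -0.002, 0.002, -0.002]
force: [0.4, 0.1, -0.9]
finger_gap: 0.0855
```

```bash
python3 -c "
from h import *
go(.4700,.2695,.09)
im=vision.grab_frame('wrist'); cv2.imwrite('pics/w13.png',im[:,:,::-1])
"
```

```text
t 14.1 tcp [0.4556 0.0479 0.0891] F [ 0.4  0.1 -0.9] gap 0.0855 J [-0.08  0.33 -0.11  2.13  0.05  0.67 -1.79]
turn [-0.2 -0.2 -0.2] shift cm [ 1.350e+00 -2.216e+01  1.000e-02]
```

View pics/w13.png

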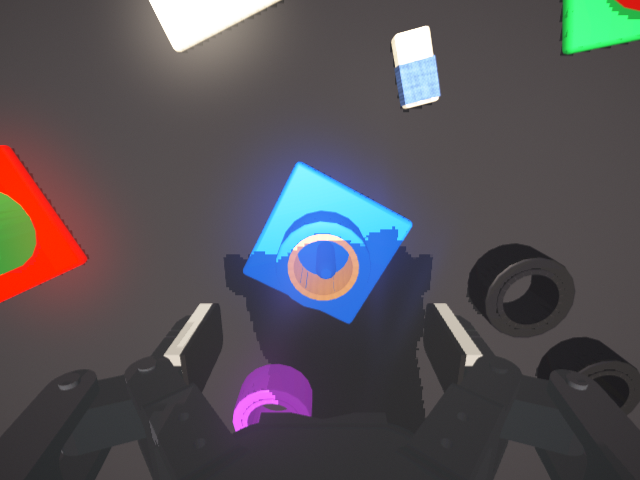

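Blue sits on the blue stand (hole centre near (323,267), around the post). Next is green on the red stand.

Request:
drive_tool(moves=[0,0,0,0.4,-6,0,1,0,0,0,0.8,-12,0,1,0,0,0,1.3,-18,0,1,0,0,0,1.3,-22.2,0,1,0,0,0,1.3,-22.2,0,1])

```text
time_s: 14.78
tool_pos: [0.4674, 0.273, 0.0875]
ee_rot: [1.0, 0.0, 0.0, -0.002]
force: [0.9, -1.1, 0.0]
finger_gap: 0.0855
```

```bash
python3 -c "
from h import *
go(.4700,.2695,.018)
im=vision.grab_frame('wrist'); cv2.imwrite('pics/w14.png',im[:,:,::-1])
"
```

```text
t 14.78 tcp [0.4674 0.273  0.0875] F [ 0.9 -1.1  0. ] gap 0.0855 J [-0.45  0.46 -0.16  1.94  0.1   0.75 -2.24]
turn [-0.3 -0.   0. ] shift cm [0.26 0.38 6.94]
```

View pics/w14.png

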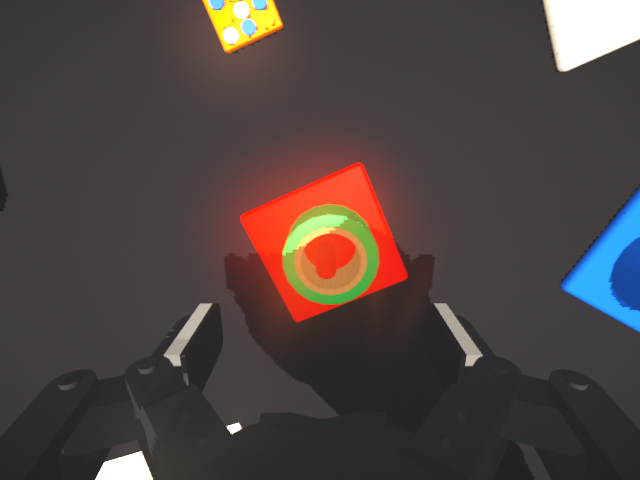

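Request:
drive_tool(moves=[0,0,0,0.3,0.4,3.5,1,0,0,0,0.3,0.4,6.9,1,0,0,0,0.3,0.4,6.9,1,0,0,0,0.3,0.4,6.9,-1,0,0,0,0.3,0.4,6.9,-1])

```text
time_s: 15.45
tool_pos: [0.4716, 0.2671, 0.0202]
ee_rot: [1.0, -0.001, 0.001, -0.002]
force: [-8.3, -4.3, 26.0]
finger_gap: 0.0557
```

Request:
drive_tool(moves=[0,0,0,0,0,0,-1,0,0,0,0,0,0,-1,0,0,0,0,0,-3,-1,0,0,0,0,0,-7,-1,0,0,0,0,0,-7,-1])

```text
time_s: 16.08
tool_pos: [0.4728, 0.2676, 0.0931]
ee_rot: [1.0, -0.001, 0.003, -0.003]
force: [-0.2, -0.3, -1.1]
finger_gap: 0.0556
```

```bash
python3 -c "
from h import *
go(.632,.112,.09)
im=vision.grab_frame('wrist'); cv2.imwrite('pics/w15.png',im[:,:,::-1])
"
```

```text
t 16.07 tcp [0.4728 0.2676 0.0931] F [-0.2 -0.3 -1.1] gap 0.0556 J [-0.44  0.45 -0.16  1.93  0.1   0.76 -2.23]
turn [-0.4 -0.4 -0.1] shift cm [15.95 15.53  0.31]
```

View pics/w15.png

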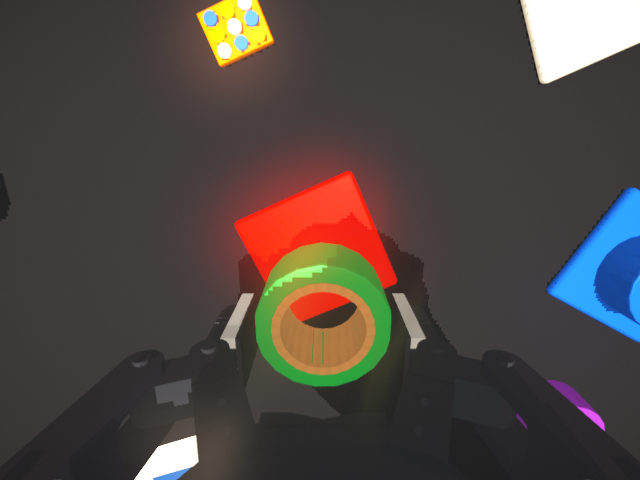

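Request:
drive_tool(moves=[0,-0.3,0,4,3.9,0,-1,0,-0.3,0,8,7.8,0,-1,0,-0.3,0,12,11.7,0,-1,0,-0.3,0,15.8,15.5,0.2,-1,0,-0.3,0,15.8,15.5,0.2,-1])

```text
time_s: 16.75
tool_pos: [0.6314, 0.1071, 0.0876]
ee_rot: [1.0, -0.004, -0.001, -0.002]
force: [-0.1, 1.1, -0.7]
finger_gap: 0.0555
```

```bash
python3 -c "
from h import *
go(.631,.112,.021)
im=vision.grab_frame('wrist'); cv2.imwrite('pics/w16.png',im[:,:,::-1])
"
```

```text
t 16.75 tcp [0.6314 0.1071 0.0876] F [-0.1  1.1 -0.7] gap 0.0555 J [-0.13  0.61 -0.11  1.68  0.08  0.86 -1.86]
turn [-0.2  0.1 -0.4] shift cm [-0.03 -0.47  6.66]
```

View pics/w16.png

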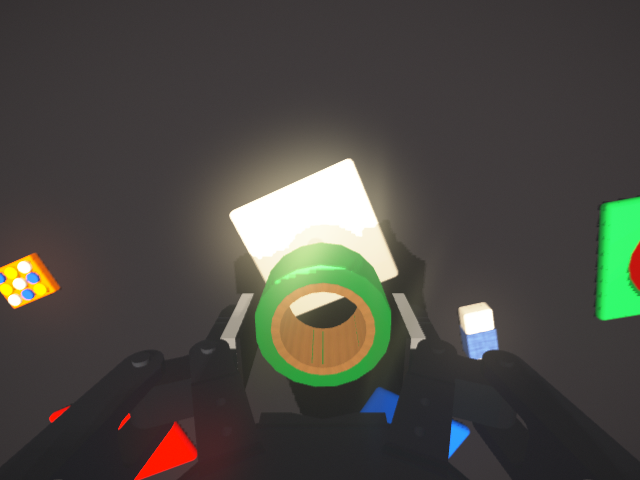

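Request:
drive_tool(moves=[0,0,0,0,-0.4,2.5,-1,0,0,0,0,-0.4,5.5,-1,0,0,0,0,-0.4,6.7,-1,0,0,0,0,-0.4,6.7,-1,0,0,0,0,-0.4,6.7,1])

```text
time_s: 17.42
tool_pos: [0.6297, 0.1145, 0.0211]
ee_rot: [1.0, -0.002, -0.001, -0.002]
force: [-1.0, -0.1, 0.8]
finger_gap: 0.0718
```

Request:
drive_tool(moves=[0,0,0,0,0,0,1,0,0,0,0,0,0,1,0,0,0,0,0,-3,1,0,0,0,0,0,-7,1,0,0,0,0,0,-7,1])

```text
time_s: 18.05
tool_pos: [0.6316, 0.1145, 0.0943]
ee_rot: [1.0, -0.002, 0.001, -0.003]
force: [-0.4, -0.4, -0.7]
finger_gap: 0.0851
```

```bash
python3 -c "
from h import *
go(.627,-.131,.09)
im=vision.grab_frame('wrist'); cv2.imwrite('pics/w17.png',im[:,:,::-1])
"
```

```text
t 18.05 tcp [0.6316 0.1145 0.0943] F [-0.4 -0.4 -0.7] gap 0.0851 J [-0.14  0.6  -0.12  1.67  0.08  0.87 -1.86]
turn [-0.3 -0.2 -0.3] shift cm [-0.35 24.55  0.3 ]
```

View pics/w17.png

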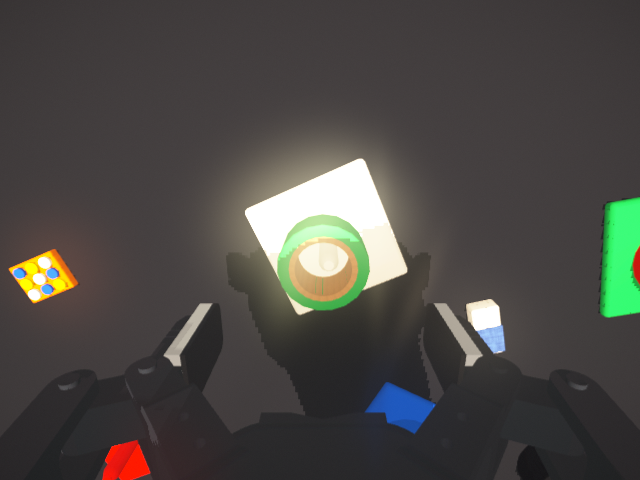

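Request:
drive_tool(moves=[0,0,0,0,6,0,1,0,0,0,-0.2,12,0,1,0,0,0,-0.3,18,0,1,0,0,0,-0.3,24,0,1,0,0,0,-0.3,24.5,0.2,1])

```text
time_s: 18.73
tool_pos: [0.6252, -0.1365, 0.0882]
ee_rot: [1.0, -0.006, -0.001, -0.001]
force: [0.9, 0.4, 0.2]
finger_gap: 0.0857
```

```bash
python3 -c "
from h import *
go(.627,-.131,.019)
c=vision.get_calibration('wrist')
im=vision.grab_frame('wrist'); cv2.imwrite('pics/w18.png',im[:,:,::-1])
"
```

```text
t 18.73 tcp [ 0.6252 -0.1365  0.0882] F [0.9 0.4 0.2] gap 0.0857 J [ 0.23  0.6  -0.09  1.68  0.06  0.86 -1.46]
turn [-0.2  0.1 -0.7] shift cm [ 0.18 -0.53  6.92]
```

View pics/w18.png

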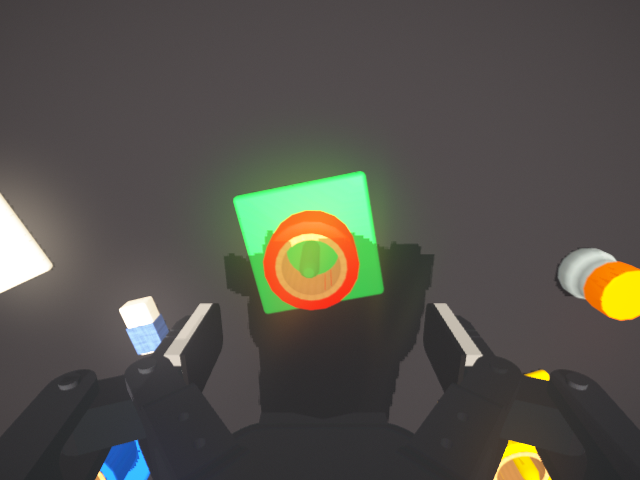

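```bash
python3 -c "
from h import *
c=vision.get_calibration('wrist')
print(ray(c,(311,266.5),.038),np.mean([ray(c,q,.008) for q in ((364,172),(234,200),(384,292),(266,313))],0))
"
```

```text
[ 0.62538702 -0.12685725  0.038     ] [ 0.62697763 -0.12644794  0.008     ]
```

Request:
drive_tool(moves=[0,0,0,0.1,-0.9,1.5,1,0,0,0,0.1,-0.9,4.5,1,0,0,0,0.1,-0.9,6.9,1,0,0,0,0.1,-0.9,6.9,1,0,0,0,0.1,-0.9,6.9,-1])

```text
time_s: 19.4
tool_pos: [0.6268, -0.1234, 0.0193]
ee_rot: [1.0, -0.004, -0.001, -0.002]
force: [0.3, -1.3, 0.7]
finger_gap: 0.0698
```

Request:
drive_tool(moves=[0,0,0,0,0,0,-1,0,0,0,0,0,0,-1,0,0,0,0,0,0,-1,0,0,0,0,0,-4,-1,0,0,0,0,0,-7.2,-1])

```text
time_s: 20.02
tool_pos: [0.6273, -0.1235, 0.0934]
ee_rot: [1.0, -0.004, 0.0, -0.002]
force: [-0.2, 0.3, -1.3]
finger_gap: 0.0565
```

```bash
python3 -c "
from h import *
go(.466,.271,.09)
im=vision.grab_frame('wrist'); cv2.imwrite('pics/w19.png',im[:,:,::-1])
"
```

```text
t 20.02 tcp [ 0.6273 -0.1235  0.0934] F [-0.2  0.3 -1.3] gap 0.0565 J [ 0.22  0.6  -0.09  1.68  0.06  0.87 -1.48]
turn [-0.2 -0.  -0.4] shift cm [-16.41 -39.33   0.51]
```

View pics/w19.png

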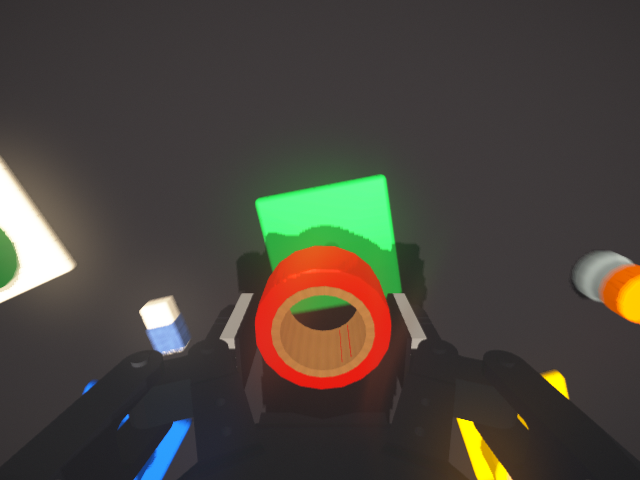

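Request:
drive_tool(moves=[0,0,0,-2.3,-5.7,0,-1,0,0,-0.4,-4.7,-11.4,0,-1,0,0,-0.4,-7,-17,0,-1,0,0,-0.4,-9.4,-22.6,0,-1,0,0,-0.4,-11.8,-28.2,0,-1])

```text
time_s: 20.7
tool_pos: [0.5126, 0.161, 0.099]
ee_rot: [1.0, -0.0, 0.004, -0.002]
force: [1.0, -0.1, -0.7]
finger_gap: 0.0559
```

```bash
python3 -c "
from h import *
go(.466,.272,.09)
"
```

```text
t 20.7 tcp [0.5126 0.161  0.099 ] F [ 1.  -0.1 -0.7] gap 0.0559 J [-0.24  0.43 -0.15  1.94  0.09  0.76 -2.01]
turn [-0.2 -0.4 -0. ] shift cm [ -4.67 -11.09   0.91]
```

Request:
drive_tool(moves=[0,-0.4,0,-2.4,-5.7,0,-1,0,-0.4,0,-4.7,-11,0.5,-1,0,-0.4,0,-4.7,-11,0.8,-1,0,-0.4,0,-4.7,-11,0.8,-1])

```text
time_s: 21.2
tool_pos: [0.4659, 0.2709, 0.0914]
ee_rot: [1.0, -0.0, 0.0, -0.002]
force: [-0.1, -0.4, 0.3]
finger_gap: 0.0561
```

```bash
python3 -c "
from h import *
go(.465,.272,.02)
im=vision.grab_frame('wrist'); cv2.imwrite('pics/w20.png',im[:,:,::-1])
"
```

```text
t 21.2 tcp [0.4659 0.2709 0.0914] F [-0.1 -0.4  0.3] gap 0.0561 J [-0.44  0.45 -0.18  1.94  0.11  0.76 -2.25]
turn [-0.2 -0.  -0. ] shift cm [-0.09 -0.09  7.14]
```

View pics/w20.png

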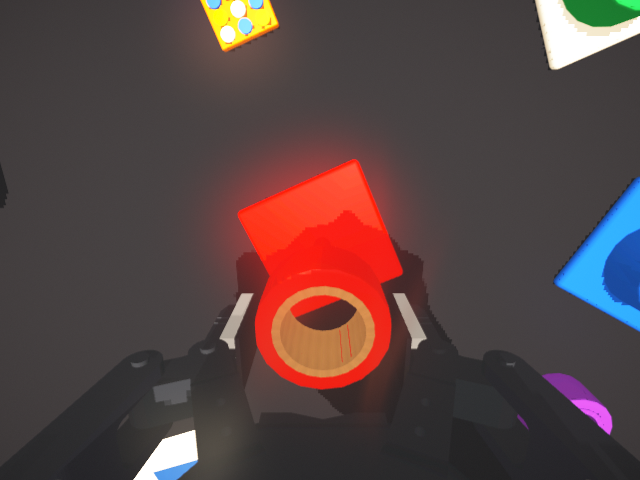

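Request:
drive_tool(moves=[0,0,0,0,0,3,-1,0,0,0,0,0,6,-1,0,0,0,0,0,7.1,-1,0,0,0,0,0,7.1,-1,0,0,0,0,0,7.1,1])

```text
time_s: 21.88
tool_pos: [0.4669, 0.2702, 0.0211]
ee_rot: [1.0, -0.001, 0.001, -0.002]
force: [-1.4, -0.1, -0.2]
finger_gap: 0.0726
```

Request:
drive_tool(moves=[0,0,0,0,0,0,1,0,0,0,0,0,0,1,0,0,0,0,0,-3,1,0,0,0,0,0,-7,1,0,0,0,0,0,-7,1])

```text
time_s: 22.5
tool_pos: [0.4682, 0.2707, 0.0939]
ee_rot: [1.0, -0.001, 0.003, -0.003]
force: [-0.1, -0.3, -0.1]
finger_gap: 0.0854
```

```bash
python3 -c "
from h import *
go(.631,.114,.09)
im=vision.grab_frame('wrist'); cv2.imwrite('pics/w21.png',im[:,:,::-1])
"
```

```text
t 22.5 tcp [0.4682 0.2707 0.0939] F [-0.1 -0.3 -0.1] gap 0.0854 J [-0.43  0.45 -0.18  1.94  0.11  0.76 -2.25]
turn [-0.4 -0.3 -0.1] shift cm [16.31 15.64  0.37]
```

View pics/w21.png

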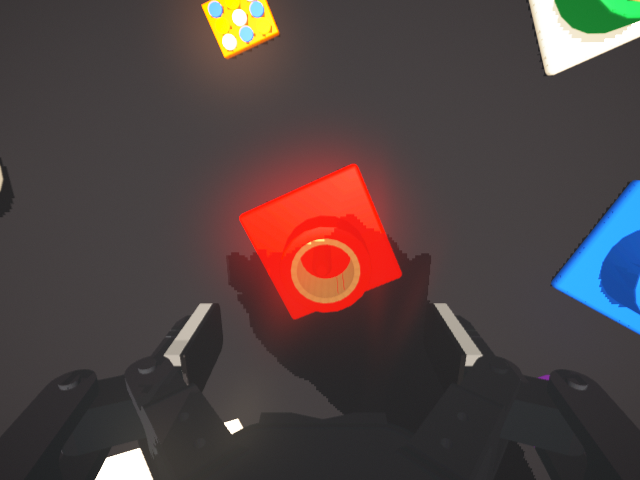

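Red is seated (hole at (326,270) around the post). Now green from the white stand.

Request:
drive_tool(moves=[0,-0.3,0,4,3.9,0,1,0,-0.3,0,8,7.8,0,1,0,-0.3,0,12,11.7,0.2,1,0,-0.3,0,16.2,15.4,0.3,1,0,-0.3,0,16.2,15.4,0.3,1])

```text
time_s: 23.18
tool_pos: [0.631, 0.1113, 0.0875]
ee_rot: [1.0, -0.004, -0.001, -0.002]
force: [-1.0, -0.3, -1.1]
finger_gap: 0.0854
```

```bash
python3 -c "
from h import *
go(.632,.113,.019)
im=vision.grab_frame('wrist'); cv2.imwrite('pics/w22.png',im[:,:,::-1])
"
```

```text
t 23.18 tcp [0.631  0.1113 0.0875] F [-1.  -0.3 -1.1] gap 0.0854 J [-0.13  0.61 -0.13  1.68  0.09  0.87 -1.87]
turn [-0.2  0.1 -0.5] shift cm [ 0.11 -0.15  6.85]
```

View pics/w22.png

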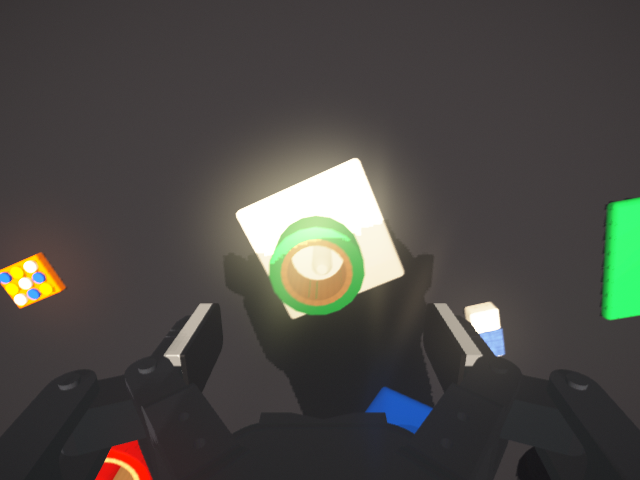

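Request:
drive_tool(moves=[0,0,0,0,-0.4,2,1,0,0,0,0,-0.4,5,1,0,0,0,0,-0.4,6.8,1,0,0,0,0,-0.4,6.8,1,0,0,0,0,-0.4,6.8,-1])

```text
time_s: 23.85
tool_pos: [0.6296, 0.1186, 0.0202]
ee_rot: [1.0, -0.002, -0.001, -0.002]
force: [-0.3, 0.1, 0.4]
finger_gap: 0.0699
```

Request:
drive_tool(moves=[0,0,0,0,0,0,-1,0,0,0,0,0,0,-1,0,0,0,0,0,0,-1,0,0,0,0,0,-4,-1,0,0,0,0,0,-7.2,-1])

```text
time_s: 24.48
tool_pos: [0.6301, 0.1183, 0.0942]
ee_rot: [1.0, -0.002, -0.001, -0.003]
force: [0.0, -1.0, -0.4]
finger_gap: 0.055
```

```bash
python3 -c "
from h import *
go(.6255,-.127,.09)
im=vision.grab_frame('wrist'); cv2.imwrite('pics/w23.png',im[:,:,::-1])
"
```

```text
t 24.48 tcp [0.6301 0.1183 0.0942] F [ 0.  -1.  -0.4] gap 0.055 J [-0.13  0.6  -0.13  1.67  0.09  0.88 -1.88]
turn [-0.3  0.1 -0.3] shift cm [-0.34 24.54  0.29]
```

View pics/w23.png

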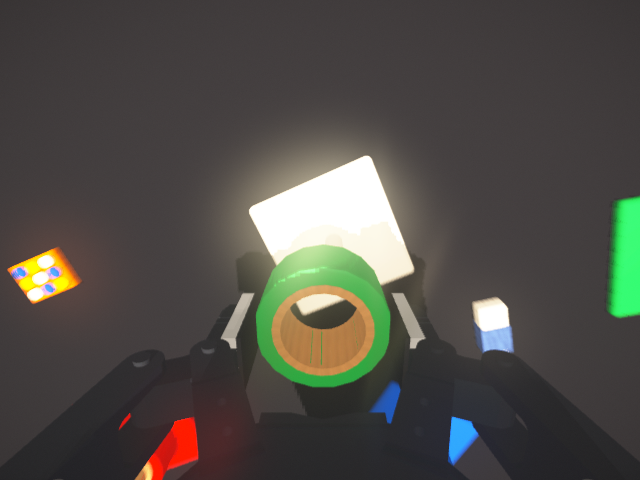

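Request:
drive_tool(moves=[0,0,0,0,6,0,-1,0,0,0,-0.2,12,0,-1,0,0,0,-0.4,18,0,-1,0,0,0,-0.5,22,0.2,-1,0,0,0,-0.5,24,0.3,-1])

```text
time_s: 25.15
tool_pos: [0.6256, -0.1239, 0.0944]
ee_rot: [1.0, -0.004, 0.002, -0.003]
force: [0.3, -0.3, -1.1]
finger_gap: 0.0551
```

```bash
python3 -c "
from h import *
go(.625,-.127,.021)
im=vision.grab_frame('wrist'); cv2.imwrite('pics/w24.png',im[:,:,::-1])
"
```

```text
t 25.15 tcp [ 0.6256 -0.1239  0.0944] F [ 0.3 -0.3 -1.1] gap 0.0551 J [ 0.23  0.59 -0.11  1.69  0.07  0.87 -1.48]
turn [-0.3 -0.3 -0.4] shift cm [-0.09  0.35  7.34]
```

View pics/w24.png

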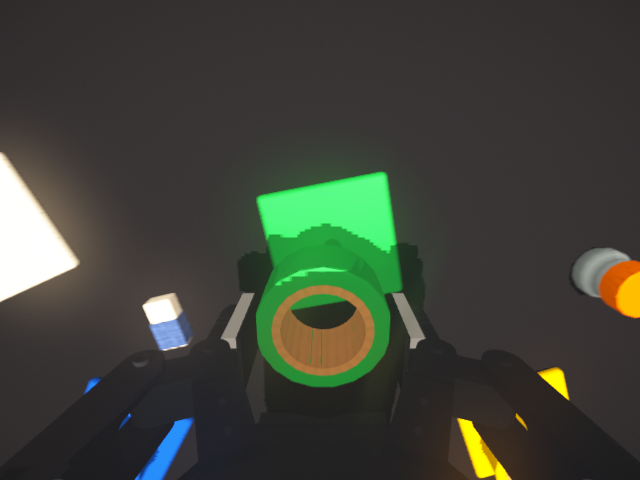

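Request:
drive_tool(moves=[0,0,0,0,0.3,3,-1,0,0,0,0,0.3,6,-1,0,0,0,0,0.3,7.3,-1,0,0,0,0,0.3,7.3,-1,0,0,0,0,0.3,7.3,1])

```text
time_s: 25.82
tool_pos: [0.6264, -0.1275, 0.0219]
ee_rot: [1.0, -0.004, 0.003, -0.002]
force: [0.4, -0.6, -0.1]
finger_gap: 0.0714
```

Request:
drive_tool(moves=[0,0,0,0,0,0,1,0,0,0,0,0,0,1,0,0,0,0,0,-3,1,0,0,0,0,0,-8,1,0,0,0,0,0,-14,1])

```text
time_s: 26.45
tool_pos: [0.6251, -0.128, 0.163]
ee_rot: [1.0, -0.004, 0.002, -0.003]
force: [0.5, -0.8, -0.1]
finger_gap: 0.0854
```

```bash
python3 -c "
from h import *
go(.5,-.1,.3)
im=vision.grab_frame('wrist'); cv2.imwrite('pics/w25.png',im[:,:,::-1])
"
```

```text
t 26.45 tcp [ 0.6251 -0.128   0.163 ] F [ 0.5 -0.8 -0.1] gap 0.0854 J [ 0.24  0.51 -0.11  1.64  0.06  0.99 -1.47]
turn [-0.3 -0.2 -0.4] shift cm [-12.48  -2.78 -13.74]
```

Request:
drive_tool(moves=[0,0,0,-3,5,-6,1,0,0,0,-6,10,-12,1,0,0,0,-9,15,-14,1,0,0,0,-12,20,-16,1,0,0,0,-15,25,-16,1])

```text
time_s: 27.12
tool_pos: [0.4925, -0.3482, 0.3247]
ee_rot: [1.0, -0.004, 0.008, -0.001]
force: [0.4, -0.6, 0.1]
finger_gap: 0.0853
```

Request:
drive_tool(moves=[0,0,0,-5,5,0,1,0,0,0,-10,10,0,1,0,0,0,-14,14,0,1,0,0,0,-14,14,0,1,0,0,0,-14,14,0,1])

```text
time_s: 27.75
tool_pos: [0.3514, -0.4872, 0.3222]
ee_rot: [1.0, -0.004, 0.008, -0.001]
force: [-0.0, 0.6, -0.3]
finger_gap: 0.0855
```

```bash
python3 -c "
from h import *
go(.5,-.1,.3)
for n in('top','scene'):
  im=vision.grab_frame(n); cv2.imwrite('pics/%s26.png'%n,im[:,:,::-1])
"
```

```text
t 27.75 tcp [ 0.3514 -0.4872  0.3222] F [-0.   0.6 -0.3] gap 0.0855 J [ 0.84  0.3   0.07  1.57 -0.04  1.26 -0.65]
turn [-0.1 -1.  -0.5] shift cm [ 14.5  -38.84   2.54]
```

View pics/top26.png

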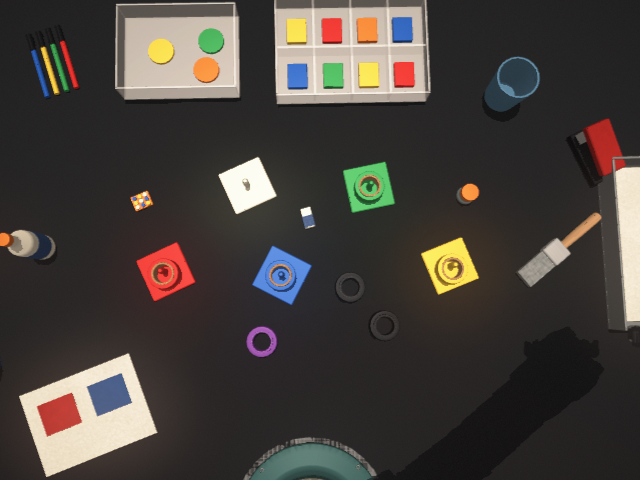

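View pics/scene26.png

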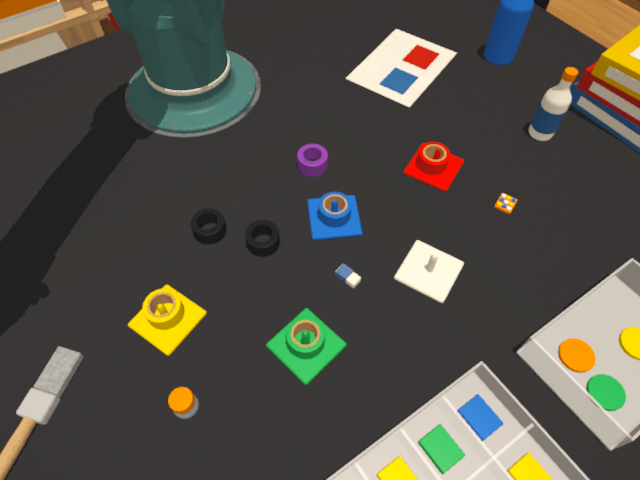

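Run:
```python
from h import *
im=cv2.imread('pics/top26.png')[:,:,::-1].copy(); c=vision.get_calibration('top')
h=cv2.cvtColor(im,cv2.COLOR_RGB2HSV).astype(int); m=((h[:,:,0]>=5)&(h[:,:,0]<=20)&(h[:,:,1]>60)&(h[:,:,1]<215)&(h[:,:,2]>60)).astype(np.uint8)
S={'red':((165,271),(.4674,.2724)),'blue':((281,275),(.455,.0477)),'green':((369,187),(.6251,-.1272)),'yellow':((451,266),(.4657,-.2821))}
for k,((u,v),w) in S.items():
    y,x=np.nonzero(m[v-20:v+20,u-20:u+20]); p=np.c_[x+u-20,y+v-20].astype(np.float32)
    q,r=cv2.minEnclosingCircle(p); P=ray(c,q,.038)[:2]; print(k,len(p),q,round(r,1),np.round(P,4),'off mm',np.round((P-w)*1000,1))
```

```text
red 227 (162.15908813476562, 273.0) 11.6 [0.4628 0.2711] off mm [-4.6 -1.3]
blue 117 (280.2096862792969, 274.7903137207031) 11.1 [0.454  0.0488] off mm [-1.   1.1]
green 141 (369.2727355957031, 185.11363220214844) 10.8 [ 0.6223 -0.1257] off mm [-2.8  1.5]
yellow 353 (450.5, 265.5) 27.6 [ 0.4638 -0.2752] off mm [-1.9  6.9]
```

```bash
python3 -c "
from cell import manip
print(manip.job_done())"
```

```text
the job is handed in; nothing more can be done
None
```

All four rolls now lie on the stands of their own colour, and I handed the job in at about 28 s. It took six carries: blue and then green were parked on the white stand in turn, while yellow and red moved to their own stands.

- **Final pictures:** The top and scene views show every roll flat over its post. The white stand is empty, the look-alikes were not moved, and the gripper is open and clear at z = 0.32 m. The paint pot is at the same pixels as at the start, judged by eye rather than measured.
- **Offsets from stand centre (limit 15 mm):** In the top view, red is about 5 mm off, blue 1.5 mm and green 3 mm. The top-view check for yellow failed because its colour mask took in the plate. The earlier wrist picture puts yellow about 7 mm off, with the post inside its hole.
- **Forces:** The largest reading was about 28 N upward, while closing on the yellow roll. That reading is at the wrist, well under the 120 N limit.

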